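# Press a tube offcut into the corner of a welding jig and hold it

## Task

Lift the loose red guard off the jig's fence and set it down on the steel plate, well clear of the jig (a hand's width or more). Then bring the square tube offcut into the jig with one end against the blue stop block and its side lying along the fence, and press it firmly, down and towards the fence at once, so that it is pressed on both the plate and the fence. Finish still pushing and holding it there, as for a tack weld; leave the ring and the two nuts where they are.

Things in the scene. Friction and masses are not known exactly. Their poses are not given: they have to be found in the camera images.
- plate: grey steel fixture plate with a grid of (merely drawn) dark holes, 240 x 690 mm, long side along y, fixed on feet on the bench; its flat top, on which everything here stands, is at z = 0.05 m. Origin on the bench (z = 0) under its centre. Friction on plate and fence is about 0.6 and takes up part of a push: some 15 to 20 N, about 30 degrees below the horizontal, presses well on both
- jig: locating jig fixed to the plate; place and yaw vary. Origin on the plate top at the foot of the fence working face, halfway along it. x points horizontally into the fence (roughly away from the robot), y along the fence to the stop block, z up. The workpiece belongs with its side on x = 0 (on the -x side), its end on y = +40 mm. Behind the fence two bolted feet, x 11 to 41 mm, 14 mm high
- fence: plain aluminium bar of the jig: 12 mm thick (jig x 0 to +12 mm), 140 mm long (jig y -70 to +70 mm), 35 mm high. Fixed; same origin and axes as the jig
- stop: blue stop block of the jig, 65 x 30 x 25 mm high (jig x -65 to 0, jig y +40 to +70 mm), with a bolt head 5 mm high on top; its face at jig y = +40 mm locates the end of the workpiece. Fixed; same origin and axes as the jig
- guard: loose red channel-shaped guard (upside-down U, open ends), 22 mm wide, 100 long, 31 high, walls 2.5 mm, 0.14 kg. Straddles the fence with 2.5 mm play each side; its top is then 38 mm, its lower edges 7 mm above the plate. Origin at the centre of its underside, y along its length, z up. Grip it across its width from above; free once raised 31 mm; stands by itself on its lower edges
- offcut: the workpiece: loose dark grey square steel tube offcut, 30 x 30 mm, 90 mm long, open ends, about 0.2 kg. Lies on the plate to the left or right of the jig. Origin at the centre of its underside, y along its length, z up; both ends are alike
- offcut_mid (a point): middle of the tube offcut, 15 mm above the centre of its underside, same axes as the offcut
- ring: bystander: brown pipe ring, 60 mm across, 22 mm high, lying on the plate on the other side of the jig from the offcut; origin at the centre of its underside
- nut: bystander: brown hexagon nut, 28 x 24 x 18 mm, standing on the far left of the plate; origin at the centre of its underside
- small_nut: bystander: bright hexagon nut, 22 x 19 x 10 mm, lying on the far right of the plate; origin at the centre of its underside

How it is judged (in metres and radians):
On the way, in this order (a step that is already met when the one before it is completed fails the run):
1. the red guard is off the fence, standing or lying on the plate clear of the jig, let go (horizontal distance between guard and jig above 0.09 m and contact force between guard and plate above 0.5 N and contact force between guard and the arm below 0.1 N and contact force between guard and the fingers below 0.1 N and linear speed of guard below 0.03 m/s), for 0.2 s.
2. the offcut is seated against fence and stop and pressed on plate and fence (x of offcut_mid in the frame of jig between -0.018 and 0 m and y of offcut_mid in the frame of jig between -0.0085 and 0 m and z of offcut_mid in the frame of jig between 0.012 and 0.018 m and angle between the y axis of offcut and the y axis of jig, either way round below 0.04 rad and contact force between offcut and fence above 2 N and contact force between offcut and plate above 4 N and contact force between any of the fingers, the arm and offcut above 3 N), for 0.2 s.
At the end, for the whole second after the job is handed in: Still pushed (over 3 N), the offcut lies along the fence (0.04 rad, gap under 3 mm) and flat on the plate, end within 3.5 mm of the stop, pressing the fence with over 2 N and the plate with over 4 N (weight under 3 N). The guard rests on the plate, let go, over 90 mm from the jig (all of step 1 and all of step 2); the arm keeps its last pose, push and grip.
It fails at once if the ring or a nut is shifted by more than 30 mm (distance of any of ring, nut, small_nut from where it was at the start of the episode above 0.03 m).
It also fails if it takes over 72 s, if anything falls off the work surface, if the arm or the gripper's body presses on something with over 40 N, if the wrist force passes 120 N, or if a joint passes its speed limit or range.

## Robot

A 6-joint arm with a two-finger parallel gripper is mounted at the origin on the work surface; the furniture and walls round the work are solid. World frame = base frame: x ahead of the robot, y to its left, z up, the work surface at z = 0. Lengths are in mm, angles in rad, forces in N, time in s.
With the tool pointing down it reaches from about 400 to 925 mm from the base axis. Payload 12.5 kg.
Tool frame: the origin (TCP) lies on the mounting face of the last link; the fingertips stand 190 mm ahead of it and the grasp point (between the pads) lies 171 mm ahead of it (env.grasp_offset is the distance from the TCP to the grasp point, in mm); z points along the fingers, y is the direction in which the jaws open and shut (so a half turn about z gives the same grasp; the last joint's range is limited). The gripper opens to 95 mm and grips with 3 to 60 N. Pads are 20 mm wide; open, the fingers measure 119 mm over their backs; the gripper's body (75 mm by 180 mm) begins 59 mm behind the grasp point.
Start: joints at [1.172, 0.491, 1.559, -0, 1.092, -0.106], TCP at [180.372, 598.407, 404.761] pointing down, gripper open.
Joint ranges: [-3.1, 3.1], [-0.84, 2.19], [0.05, 2.79], [-1.13, 4.28], [0.06, 2.93], [-2.69, 2.69]. Speed limits (rad/s): [2.22, 2.22, 2.79, 3.14, 3.14, 3.14].

## Interface

Orientations are given as [roll, pitch, yaw] about the fixed x, y, z axes, in that order (R = Rz(yaw) Ry(pitch) Rx(roll)).
In Python, from cell import env, viewer gives the robot as it stands.
- The arm moves only by the tool play_rows, never from a script. Its argument "increments" is a list of rows, each an object of numbers: "dx", "dy", "dz": the shift along the tool's x, y, z in mm; "rx", "ry", "rz": the turn, a rotation vector about the tool's x, y, z in units of 6 degrees (1.0 is 6 degrees). A call has 1 to 8 rows; each row is the pose to reach, as a shift and turn from the pose measured when the call began, along the tool's axes at that moment; what a row does not reach only later rows make up. A row lasts 1/12 s, in which the tool goes at most 41.7 mm and 7.16 degrees, less where a joint would pass 70% of its speed; a pose out of reach is approached as far as the arm can. A call with a gripper value outside its range is refused whole. "fingers" is the opening, from 0 (shut) to 1 (fully open), set as the call begins (left out, the last holds). The fingers move at their own pace and stop on an object; the grip force is fixed at half the most. Time passes only in rows, so rows that repeat a pose let the fingers close. It gives the time, the measured TCP pose, the force and the opening at its end, in the units of the state.
- env.state(): the state, without advancing time (a new reading comes with each control period).
- viewer.read_camera(name): name is "side" or "top"; returns a dict with "image" (384x512x3 uint8, red, green, blue), "fx", "fy", "cx", "cy" (pixels), "rvec" (rotation vector, rad) and "tvec" (3), from world to camera coordinates, as OpenCV has them. Camera axes: x right, y down, z forward; pixel columns grow to the right and rows downward; lengths in mm; the calibration is good to about 2 mm. A picture is of the moment at which its call begins. There is no depth.
- env.job_done(): hands the job in, once; it reports no verdict.
The state is a dict: "t": time; "joints": joint angles; "qvel": joint speeds; "tau": joint torques, N m; "eef_pos": TCP position; "tcp_rot": TCP orientation; "ft_force": force on the tool from outside, world axes, zero at the start; "moment": the same for the moment, N m; "opening": opening from 0.0 (shut) to 1.0 (fully open).
Only numpy, scipy, OpenCV 4.12 (cv2) and the standard library are available. Lean on these libraries where they do the work, as an engineer would, in place of code of your own. Each camera call takes 0.05 s, during which the arm holds its last target.

## Working session

There is one attempt and no reset: what is moved stays moved. The work goes in short steps, Python scripts to look and compute and a tool call to move; the robot and the scene stay as the last step left them, time stands still between calls to the robot, and variables do not carry over. Pictures are saved under pics/ and viewed, and the job is handed in when it is done.

Besides the shell and the picture viewer there is one more tool, called after "Request:" in YAML: its name, and indented under it one key for each argument. play_rows: Moves the arm, as the interface text tells. Its arguments: {"type":"object","properties":{"increments":{"type":"array","items":{"type":"object","properties":{"dx":{"type":"number"},"dy":{"type":"number"},"dz":{"type":"number"},"rx":{"type":"number"},"ry":{"type":"number"},"rz":{"type":"number"}}}},"fingers":{"type":"number"}},"required":["increments"]}

```bash
ls; mkdir -p pics; python3 - <<'E'
from cell import env, viewer
import cv2
print(env.state(), env.grasp_offset)
for n in("top","side"):
    c=viewer.read_camera(n); cv2.imwrite(f"pics/{n}0.png",c["image"][:,:,::-1]); print({k:v for k,v in c.items() if k!="image"})
E
```

```text
pics
{'t': 0.0, 'joints': array([ 1.17240603e+00,  4.91579010e-01,  1.55947777e+00,  2.84737229e-06,
        1.09168199e+00, -1.05608129e-01]), 'qvel': array([-1.20156350e-03,  7.39874370e-04, -8.40203965e-04,  2.31909220e-04,
       -3.51787675e-04, -2.17869325e-05]), 'tau': array([ 1.23296148e-03, -6.12634563e+01, -2.58188868e+01,  6.92810118e-02,
        4.81332676e-02, -1.10245649e-04]), 'eef_pos': array([180.35446592, 598.37444053, 404.13978386]), 'tcp_rot': array([-3.14045318e+00, -1.23326247e-04,  2.84880910e+00]), 'ft_force': array([-0.45082579,  0.24393697, -0.00984286]), 'moment': array([ 0.01282247, -0.00191452, -0.05441607]), 'opening': 1.001487500016261} 171.3
{'fx': 431.1922690229755, 'fy': 431.1922690229755, 'cx': 254.21312548565916, 'cy': 188.35957393093025, 'rvec': array([ 2.15322949, -2.10860639,  0.15441778]), 'tvec': array([ -3.80661221, 478.76851244, 830.73852997])}
{'fx': 407.3038930601146, 'fy': 407.3038930601146, 'cx': 254.8562760897107, 'cy': 193.378507515703, 'rvec': array([-0.04561564,  2.8360919 , -1.33896652]), 'tvec': array([471.4944227 ,  71.77123835, 889.99399032])}
```

View pics/top0.png

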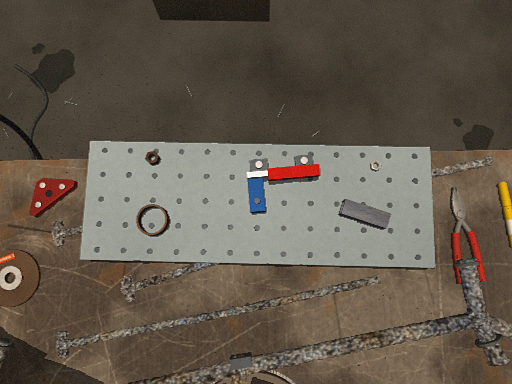

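View pics/side0.png

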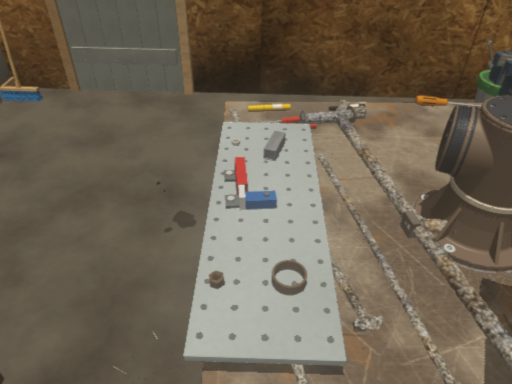

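The top view shows the red guard at about (293,172), the stop at (257,194), the offcut at (365,214), the ring at (153,220) and the nuts at (152,158) and (376,166). Next I'll measure them with colour masks.

```bash
cat > h.py <<'E'
from cell import env, viewer
import cv2, numpy as np
def cam(n):
    c=viewer.read_camera(n); R=cv2.Rodrigues(c["rvec"])[0]; c["R"]=R; c["C"]=-R.T@c["tvec"]
    c["K"]=np.array([[c["fx"],0,c["cx"]],[0,c["fy"],c["cy"]],[0,0,1.]]); return c
def ray(c,uv,z):
    uv=np.atleast_2d(np.array(uv,float)); d=np.c_[(uv[:,0]-c["cx"])/c["fx"],(uv[:,1]-c["cy"])/c["fy"],np.ones(len(uv))]@c["R"]
    s=(z-c["C"][2])/d[:,2]; return c["C"]+d*s[:,None]
def proj(c,P): return cv2.projectPoints(np.array(P,float).reshape(-1,3),c["rvec"],c["tvec"],c["K"],None)[0].reshape(-1,2)
def masks(im):
    i=im.astype(int); r,g,b=i[...,0],i[...,1],i[...,2]
    return dict(red=(r>120)&(g<80)&(b<80), blue=(b>r+50), dark=(abs(r-b)<25)&(r<135)&(g<135))
def crop(c,u0,v0,u1,v1,name,s=5):
    cv2.imwrite(name,cv2.resize(c["image"][v0:v1,u0:u1,::-1],None,fx=s,fy=s,interpolation=cv2.INTER_NEAREST))
def pix(n,P): pass
E
python3 - <<'E'
from h import *
for n,box in(("top",(235,145,395,240)),("side",(200,110,300,220))):
    c=cam(n); print(n,"C",c["C"].round())
    crop(c,*box,f"pics/{n}c0.png")
    m=masks(c["image"])
    for k,z in(("red",88),("blue",75)):
        cs=cv2.findContours(m[k].astype(np.uint8),cv2.RETR_EXTERNAL,cv2.CHAIN_APPROX_NONE)[0]
        for q in cs:
            if cv2.contourArea(q)<60: continue
            u,v=q[:,0].mean(0)
            if not(box[0]<u<box[2] and box[1]<v<box[3]): continue
            print(k,cv2.contourArea(q),cv2.minAreaRect(q)); b=cv2.boxPoints(cv2.minAreaRect(q)); print(ray(c,b,z).round(1)[:,:2].tolist())
E
```

```text
top C [340.  -9. 896.]
red 521.5 ((293.2439270019531, 171.3048858642578), (11.305163383483887, 51.89113235473633), 85.03025817871094)
[[510.8, -18.0], [521.5, -116.7], [499.6, -118.6], [489.0, -20.3]]
blue 450.5 ((256.2482604980469, 194.4793243408203), (32.88601303100586, 15.197322845458984), 85.2363510131836)
[[491.5, 19.4], [494.5, -9.9], [430.9, -16.3], [427.9, 12.6]]
side C [466. 653. 613.]
red 210.0 ((239.7623748779297, 171.12376403808594), (26.866004943847656, 10.049875259399414), 84.2894058227539)
[[524.3, -107.7], [501.9, -112.8], [491.8, -14.9], [512.4, -10.6]]
blue 194.5 ((260.5, 195.5), (9.0, 29.0), 90.0)
[[491.7, -7.7], [431.0, -10.4], [431.4, 18.7], [490.5, 21.3]]
```

View pics/topc0.png

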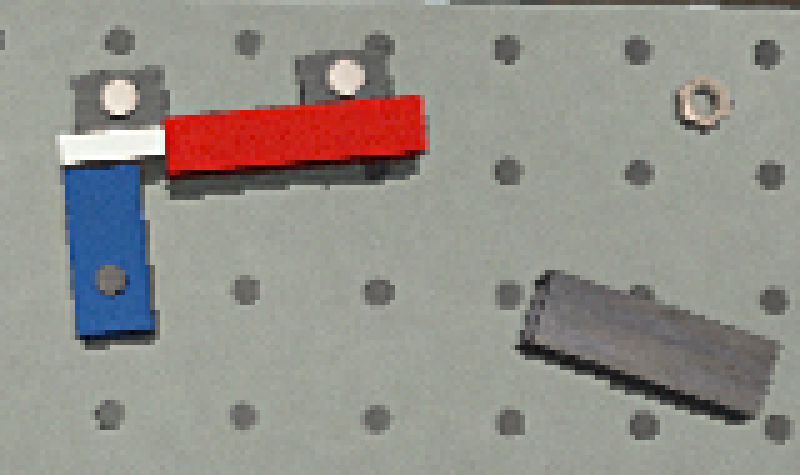

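View pics/sidec0.png

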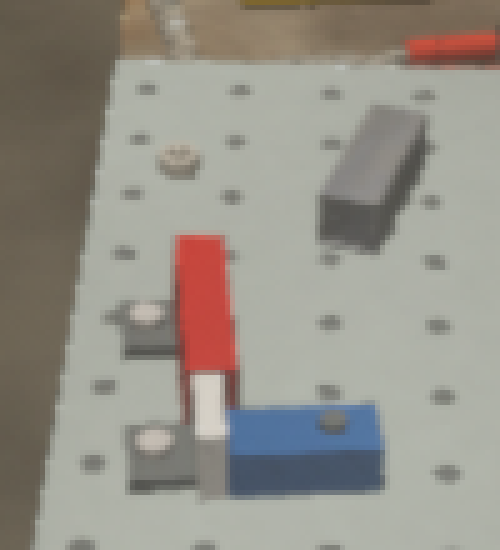

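```bash
cat > m.py <<'E'
from h import *
T=cam("top"); S=cam("side")
def t(l,z): return ray(T,[(235+(a-2)/5,145+(b-2)/5) for a,b in l],z)[:,:2].round(1)
def s(l,z): return ray(S,[(200+(a-2)/5,110+(b-2)/5) for a,b in l],z)[:,:2].round(1)
print("fence top T",t([(58,137),(165,125),(165,155),(62,165)],85).tolist())
print("fence top S",s([(195,372),(225,372),(230,436),(199,437)],85).tolist())
print("stop S",s([(229,410),(380,405),(383,447),(230,450)],75).tolist())
print("feet T",t([(75,70),(163,67),(300,55),(385,50)],64).tolist(), "bolts",t([(118,97),(345,77)],66).tolist())
for n,a in(("T",t([(548,270),(779,343),(757,415),(525,345)],80)),("S",s([(375,105),(428,117),(380,203),(322,195)],80))):
    print("offcut",n,a.tolist(),a.mean(0),np.linalg.norm(a-np.roll(a,-1,0),axis=1))
for k,p in(("ring",(153,220)),("nut",(152,158)),("snut",(376,166))): print(k,ray(T,p,65)[0,:2].round())
print("plate",ray(T,[(89,141),(430,147),(434,267),(80,259)],50)[:,:2].round().tolist())
E
python3 m.py
```

```text
fence top T [[502.7, 21.5], [508.2, -19.5], [496.5, -19.7], [491.8, 19.7]]
fence top S [[507.7, -17.9], [495.1, -18.5], [491.3, 23.2], [503.7, 24.3]]
stop S [[492.9, -5.6], [429.7, -11.8], [428.9, 15.5], [491.4, 20.1]]
feet T [[534.0, 16.2], [535.9, -18.6], [541.8, -72.6], [544.4, -106.2]] bolts [[523.0, -1.0], [532.8, -90.2]]
offcut T [[455.7, -166.3], [429.6, -253.2], [402.2, -244.2], [426.8, -157.3]] [ 428.575 -205.25 ] [90.73488855 28.84024965 90.31483821 30.268961  ]
offcut S [[428.9, -247.4], [402.4, -237.1], [427.7, -157.6], [455.2, -163.1]] [ 428.55 -201.3 ] [28.43132076 83.42865215 28.04460732 88.30730434]
ring [409. 200.]
nut [531. 210.]
snut [ 524. -232.]
plate [[568.0, 344.0], [568.0, -345.0], [331.0, -343.0], [331.0, 342.0]]
```

```bash
cat > g.py <<'E'
from cell import env
import numpy as np, sys
from scipy.spatial.transform import Rotation as Ro
def go(p,R):
    s=env.state(); R0=Ro.from_euler('xyz',s["tcp_rot"]); d=R0.inv().apply(np.array(p)-s["eef_pos"])
    rv=(R0.inv()*R).as_rotvec(degrees=True)/6
    print("d",d.round(1),"r",rv.round(2)); 
def down(yaw): return Ro.from_euler('xyz',[np.pi,0,yaw])
if __name__=="__main__":
    a=[float(x) for x in sys.argv[1:]]; go(a[:3],down(a[3]))
    s=env.state(); print(s["t"],s["joints"].round(3),s["ft_force"].round(1),s["opening"],s["tcp_rot"])
E
python3 g.py 505 -58 300 1.677
```

```text
d [-500.3 -534.8  104.7] r [-0.    0.   11.19]
0.3 [ 1.172  0.491  1.559 -0.     1.092 -0.106] [0.1 0.5 0.4] 1.0002950866367306 [-3.14130516e+00 -1.43900409e-05  2.84879815e+00]
```

Request:
play_rows:
  increments:
    - {"dx":-500,"dy":-535,"dz":80,"rz":11.19}
    - {"dx":-500,"dy":-535,"dz":80,"rz":11.19}
    - {"dx":-500,"dy":-535,"dz":80,"rz":11.19}
    - {"dx":-500,"dy":-535,"dz":80,"rz":11.19}
    - {"dx":-500,"dy":-535,"dz":80,"rz":11.19}
    - {"dx":-500,"dy":-535,"dz":80,"rz":11.19}
    - {"dx":-500,"dy":-535,"dz":80,"rz":11.19}
    - {"dx":-500,"dy":-535,"dz":80,"rz":11.19}
  fingers: 0.6

```text
invalid input
```

```bash
python3 g.py 505 -58 310 1.677
```

```text
d [-500.3 -534.8   94.7] r [-0.    0.   11.19]
0.3 [ 1.172  0.491  1.559 -0.     1.092 -0.106] [0.1 0.5 0.4] 1.0002950866367306 [-3.14130516e+00 -1.43900409e-05  2.84879815e+00]
```

Request:
play_rows:
  increments:
    - {"dx":-28,"dy":-30,"dz":4,"rz":0.7}
    - {"dx":-56,"dy":-60,"dz":8,"rz":1.4}
    - {"dx":-84,"dy":-90,"dz":12,"rz":2.1}
    - {"dx":-112,"dy":-120,"dz":16,"rz":2.8}
    - {"dx":-140,"dy":-150,"dz":20,"rz":3.5}
    - {"dx":-168,"dy":-180,"dz":24,"rz":4.2}
    - {"dx":-196,"dy":-210,"dz":28,"rz":4.9}
    - {"dx":-224,"dy":-240,"dz":32,"rz":5.6}
  fingers: 0.6

```text
invalid input
```

```bash
python3 g.py 505 -58 310 1.677
```

```text
d [-500.3 -534.8   94.7] r [-0.    0.   11.19]
0.3 [ 1.172  0.491  1.559 -0.     1.092 -0.106] [0.1 0.5 0.4] 1.0002950866367306 [-3.14130516e+00 -1.43900409e-05  2.84879815e+00]
```

Request:
play_rows:
  increments:
    - {"dx":-28,"dy":-30,"dz":4,"rx":0,"ry":0,"rz":0.7}
    - {"dx":-56,"dy":-60,"dz":8,"rx":0,"ry":0,"rz":1.4}
    - {"dx":-84,"dy":-90,"dz":12,"rx":0,"ry":0,"rz":2.1}
    - {"dx":-112,"dy":-120,"dz":16,"rx":0,"ry":0,"rz":2.8}
    - {"dx":-140,"dy":-150,"dz":20,"rx":0,"ry":0,"rz":3.5}
    - {"dx":-168,"dy":-180,"dz":24,"rx":0,"ry":0,"rz":4.2}
    - {"dx":-196,"dy":-210,"dz":28,"rx":0,"ry":0,"rz":4.9}
    - {"dx":-224,"dy":-240,"dz":32,"rx":0,"ry":0,"rz":5.6}
  fingers: 0.6

```text
t: 0.97
eef_pos: [325.8, 302.2, 372.7]
tcp_rot: [3.141, 0.0, 2.259]
ft_force: [0.4, -0.5, -0.0]
opening: 0.605
```

```bash
python3 g.py 505 -58 310 1.677
```

```text
d [-392.   -90.5   62.7] r [0.   0.   5.56]
0.9667 [ 0.599  0.28   2.021 -0.     0.84  -0.089] [ 0.4 -0.5 -0. ] 0.6046345368495286 [3.14130525e+00 1.86505118e-04 2.25914234e+00]
```

Request:
play_rows:
  increments:
    - {"dx":-392,"dy":-90,"dz":62,"rx":0,"ry":0,"rz":5.56}
    - {"dx":-392,"dy":-90,"dz":62,"rx":0,"ry":0,"rz":5.56}
    - {"dx":-392,"dy":-90,"dz":62,"rx":0,"ry":0,"rz":5.56}
    - {"dx":-392,"dy":-90,"dz":62,"rx":0,"ry":0,"rz":5.56}
    - {"dx":-392,"dy":-90,"dz":62,"rx":0,"ry":0,"rz":5.56}
    - {"dx":-392,"dy":-90,"dz":62,"rx":0,"ry":0,"rz":5.56}
    - {"dx":-392,"dy":-90,"dz":62,"rx":0,"ry":0,"rz":5.56}
    - {"dx":-392,"dy":-90,"dz":62,"rx":0,"ry":0,"rz":5.56}

```text
t: 1.63
eef_pos: [472.8, 6.8, 321.9]
tcp_rot: [3.141, 0.0, 1.677]
ft_force: [0.5, 1.7, 0.4]
opening: 0.599
```

```bash
python3 g.py 505 -58 310 1.677
```

```text
d [-67.8  25.2  12. ] r [ 0.01  0.   -0.  ]
1.6333 [-0.126  0.395  2.015  0.     0.731 -0.231] [0.5 1.7 0.4] 0.599422252635193 [3.14088730e+00 5.80949809e-05 1.67659593e+00]
```

Request:
play_rows:
  increments:
    - {"dx":-68,"dy":25,"dz":12,"rx":0,"ry":0,"rz":0}
    - {"dx":-68,"dy":25,"dz":12,"rx":0,"ry":0,"rz":0}
    - {"dx":-68,"dy":25,"dz":12,"rx":0,"ry":0,"rz":0}
    - {"dx":-68,"dy":25,"dz":12,"rx":0,"ry":0,"rz":0}
    - {"dx":-68,"dy":25,"dz":40,"rx":0,"ry":0,"rz":0}
    - {"dx":-68,"dy":25,"dz":40,"rx":0,"ry":0,"rz":0}

```text
t: 2.13
eef_pos: [503.8, -57.2, 279.6]
tcp_rot: [-3.138, -0.001, 1.677]
ft_force: [0.1, 0.4, -0.7]
opening: 0.598
```

```bash
python3 g.py 505 -58 259 1.677; python3 - <<'E'
from h import *
for n,b in(("top",(215,120,345,230)),("side",(190,80,310,220))):
    c=cam(n); crop(c,*b,f"pics/{n}1.png",4)
E
```

```text
d [-0.9  1.2 20.6] r [-0.03 -0.01  0.  ]
2.1333 [-0.244  0.503  1.972  0.     0.67  -0.35 ] [ 0.1  0.4 -0.7] 0.5975550701053942 [-3.13845138e+00 -1.41630681e-03  1.67716182e+00]
```

View pics/side1.png

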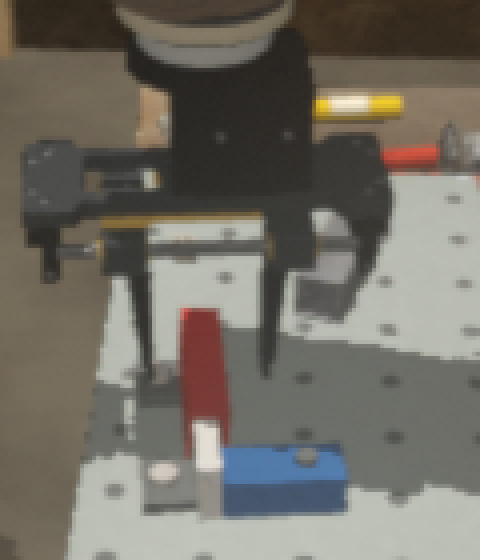

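The fingers straddle the guard: tips at crop (150,375) and (265,375), with the guard at (205,370) between them. I'll go down and close.

Request:
play_rows:
  increments:
    - {"dx":-1,"dy":1,"dz":10,"rx":0,"ry":0,"rz":0}
    - {"dx":-1,"dy":1,"dz":20,"rx":0,"ry":0,"rz":0}
    - {"dx":-1,"dy":1,"dz":20,"rx":0,"ry":0,"rz":0}

```text
t: 2.48
eef_pos: [505.3, -57.7, 260.9]
tcp_rot: [-3.139, -0.001, 1.678]
ft_force: [0.1, 0.3, -0.1]
opening: 0.599
```

Request:
play_rows:
  increments:
    - {"dx":0,"dy":0,"dz":0,"rx":0,"ry":0,"rz":0}
    - {"dx":0,"dy":0,"dz":0,"rx":0,"ry":0,"rz":0}
    - {"dx":0,"dy":0,"dz":0,"rx":0,"ry":0,"rz":0}
    - {"dx":0,"dy":0,"dz":0,"rx":0,"ry":0,"rz":0}
    - {"dx":0,"dy":0,"dz":0,"rx":0,"ry":0,"rz":0}
    - {"dx":0,"dy":0,"dz":0,"rx":0,"ry":0,"rz":0}
  fingers: 0.1

```text
t: 2.98
eef_pos: [505.3, -57.7, 261.1]
tcp_rot: [-3.14, -0.001, 1.678]
ft_force: [2.9, 1.7, 2.8]
opening: 0.236
```

Request:
play_rows:
  increments:
    - {"dx":0,"dy":0,"dz":-15,"rx":0,"ry":0,"rz":0}
    - {"dx":0,"dy":0,"dz":-30,"rx":0,"ry":0,"rz":0}
    - {"dx":0,"dy":0,"dz":-50,"rx":0,"ry":0,"rz":0}
    - {"dx":0,"dy":0,"dz":-70,"rx":0,"ry":0,"rz":0}
    - {"dx":0,"dy":0,"dz":-70,"rx":0,"ry":0,"rz":0}

```text
t: 3.4
eef_pos: [505.8, -57.8, 334.1]
tcp_rot: [3.139, 0.001, 1.678]
ft_force: [0.1, -1.1, -1.0]
opening: 0.234
```

```bash
python3 g.py 440 285 331 3.1416; python3 - <<'E'
from h import *
for n,b in(("side",(190,80,310,220)),):
    c=cam(n); crop(c,*b,f"pics/{n}2.png",4)
E
```

```text
d [347.9 -28.7   2.8] r [ 1.000e-02  2.000e-02 -1.397e+01]
3.4 [-0.244  0.42   1.92   0.     0.8   -0.351] [ 0.1 -1.1 -1. ] 0.2339934950529634 [3.13920676e+00 5.57560195e-04 1.67823381e+00]
```

View pics/side2.png

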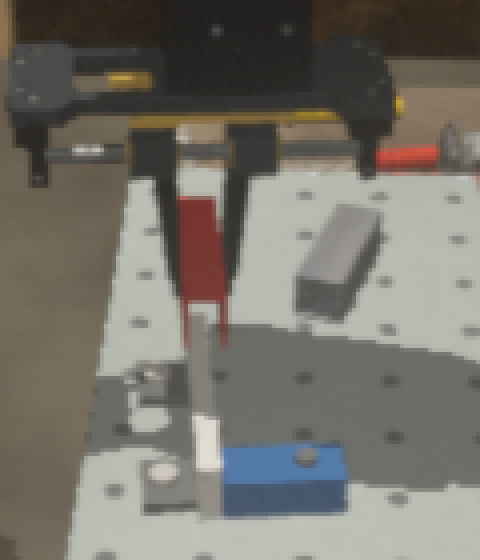

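The guard is held and clear of the fence, with its bottom edge at crop y≈345. Carrying it to the free left end of the plate now.

Request:
play_rows:
  increments:
    - {"dx":348,"dy":-20,"dz":-10,"rx":0,"ry":0,"rz":-13.97}
    - {"dx":348,"dy":-20,"dz":-10,"rx":0,"ry":0,"rz":-13.97}
    - {"dx":348,"dy":-20,"dz":-10,"rx":0,"ry":0,"rz":-13.97}
    - {"dx":348,"dy":-20,"dz":-10,"rx":0,"ry":0,"rz":-13.97}
    - {"dx":348,"dy":-20,"dz":-10,"rx":0,"ry":0,"rz":-13.97}
    - {"dx":348,"dy":-20,"dz":-10,"rx":0,"ry":0,"rz":-13.97}
    - {"dx":348,"dy":-20,"dz":-10,"rx":0,"ry":0,"rz":-13.97}
    - {"dx":348,"dy":-20,"dz":-10,"rx":0,"ry":0,"rz":-13.97}

```text
t: 4.12
eef_pos: [449.9, 272.8, 340.6]
tcp_rot: [-3.14, -0.001, 2.684]
ft_force: [0.8, -0.1, -1.2]
opening: 0.234
```

```bash
python3 g.py 430 285 280 3.1416
```

```text
d [23.2  2.3 60.6] r [-0.01 -0.01 -4.37]
4.1167 [ 0.42   0.432  1.872 -0.     0.839 -0.694] [ 0.8 -0.1 -1.2] 0.23384395421349405 [-3.14004589e+00 -1.02064524e-03  2.68447256e+00]
```

Request:
play_rows:
  increments:
    - {"dx":23,"dy":2,"dz":0,"rx":0,"ry":0,"rz":-4.37}
    - {"dx":23,"dy":2,"dz":0,"rx":0,"ry":0,"rz":-4.37}
    - {"dx":23,"dy":2,"dz":0,"rx":0,"ry":0,"rz":-4.37}
    - {"dx":23,"dy":2,"dz":20,"rx":0,"ry":0,"rz":-4.37}
    - {"dx":23,"dy":2,"dz":40,"rx":0,"ry":0,"rz":-4.37}
    - {"dx":23,"dy":2,"dz":68,"rx":0,"ry":0,"rz":-4.37}
    - {"dx":23,"dy":2,"dz":76,"rx":0,"ry":0,"rz":-4.37}
    - {"dx":23,"dy":2,"dz":76,"rx":0,"ry":0,"rz":-4.37}

```text
t: 4.78
eef_pos: [429.6, 284.4, 262.1]
tcp_rot: [-3.138, -0.006, -3.141]
ft_force: [0.4, -0.1, -0.1]
opening: 0.23
```

```bash
python3 g.py 430 285 253.5 3.1416;python3 - <<'E'
from h import *
for n,b in(("side",(170,200,320,370)),):
    c=cam(n); crop(c,*b,f"pics/{n}3.png",3)
E
```

```text
d [-0.5  0.6  8.6] r [-0.03 -0.06  0.  ]
4.7833 [ 0.457  0.54   1.965 -0.     0.644 -1.114] [ 0.4 -0.1 -0.1] 0.23030112605109393 [-3.13832446 -0.00635921 -3.1412888 ]
```

View pics/side3.png

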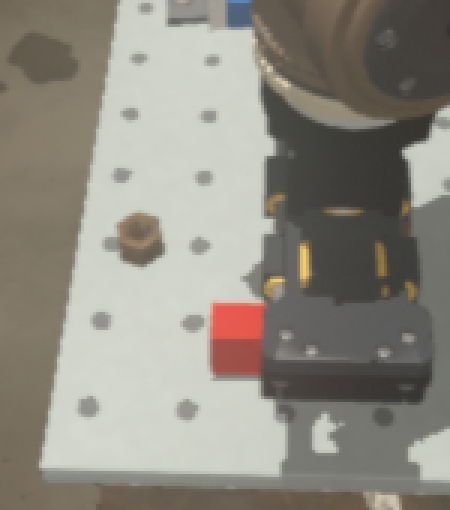

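The guard's far end shows at crop (237,340) just above the plate, and the nut is untouched. Lowering until it touches.

Request:
play_rows:
  increments:
    - {"dx":0,"dy":0,"dz":3,"rx":0,"ry":0,"rz":0}
    - {"dx":0,"dy":0,"dz":6,"rx":0,"ry":0,"rz":0}
    - {"dx":0,"dy":0,"dz":8,"rx":0,"ry":0,"rz":0}
    - {"dx":0,"dy":0,"dz":8,"rx":0,"ry":0,"rz":0}

```text
t: 5.17
eef_pos: [429.9, 284.6, 255.9]
tcp_rot: [-3.14, -0.004, -3.141]
ft_force: [-0.1, 0.1, -1.7]
opening: 0.23
```

Request:
play_rows:
  increments:
    - {"dx":0,"dy":0,"dz":2,"rx":0,"ry":0,"rz":0}
    - {"dx":0,"dy":0,"dz":3,"rx":0,"ry":0,"rz":0}
    - {"dx":0,"dy":0,"dz":3,"rx":0,"ry":0,"rz":0}

```text
t: 5.42
eef_pos: [430.0, 284.8, 253.8]
tcp_rot: [-3.141, -0.002, -3.141]
ft_force: [-2.1, 3.2, 6.9]
opening: 0.228
```

Contact at 7 N. Release and rise.

Request:
play_rows:
  increments:
    - {"dx":0,"dy":0,"dz":0,"rx":0,"ry":0,"rz":0}
    - {"dx":0,"dy":0,"dz":0,"rx":0,"ry":0,"rz":0}
    - {"dx":0,"dy":0,"dz":0,"rx":0,"ry":0,"rz":0}
    - {"dx":0,"dy":0,"dz":0,"rx":0,"ry":0,"rz":0}
    - {"dx":0,"dy":0,"dz":-20,"rx":0,"ry":0,"rz":0}
    - {"dx":0,"dy":0,"dz":-50,"rx":0,"ry":0,"rz":0}
    - {"dx":0,"dy":0,"dz":-90,"rx":0,"ry":0,"rz":0}
    - {"dx":0,"dy":0,"dz":-90,"rx":0,"ry":0,"rz":0}
  fingers: 0.42

```text
t: 6.08
eef_pos: [430.8, 285.3, 349.4]
tcp_rot: [3.139, 0.005, -3.141]
ft_force: [0.4, 0.0, 1.7]
opening: 0.415
```

```bash
python3 g.py 428.5 -204 320 1.277;python3 - <<'E'
from h import *
c=cam("side"); crop(c,170,100,320,370,"pics/side4.png",2)
E
```

```text
d [   2.8 -489.4   28.1] r [7.000e-02 1.000e-02 1.781e+01]
6.0833 [ 0.457  0.407  1.887  0.     0.841 -1.114] [0.4 0.  1.7] 0.4152444717263699 [ 3.13884451  0.00536149 -3.14097374]
```

View pics/side4.png

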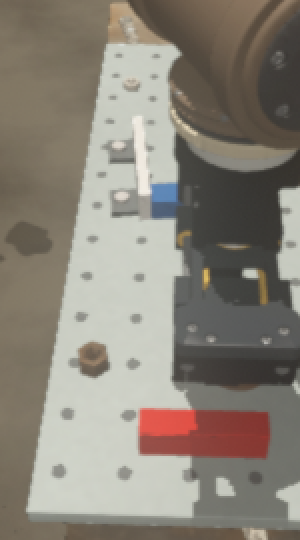

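The guard stands by itself at crop (200,430), let go, and the nut hasn't moved. On to the offcut.

Request:
play_rows:
  increments:
    - {"dx":3,"dy":-489,"dz":0,"rx":0,"ry":0,"rz":17.8}
    - {"dx":3,"dy":-489,"dz":0,"rx":0,"ry":0,"rz":17.8}
    - {"dx":3,"dy":-489,"dz":0,"rx":0,"ry":0,"rz":17.8}
    - {"dx":3,"dy":-489,"dz":0,"rx":0,"ry":0,"rz":17.8}
    - {"dx":3,"dy":-489,"dz":0,"rx":0,"ry":0,"rz":17.8}
    - {"dx":3,"dy":-489,"dz":0,"rx":0,"ry":0,"rz":17.8}
    - {"dx":3,"dy":-489,"dz":0,"rx":0,"ry":0,"rz":17.8}
    - {"dx":3,"dy":-489,"dz":0,"rx":0,"ry":0,"rz":17.8}
  fingers: 0.6

```text
t: 6.8
eef_pos: [427.8, -50.3, 344.5]
tcp_rot: [3.141, -0.002, 2.136]
ft_force: [1.6, 0.4, -1.4]
opening: 0.603
```

```bash
python3 g.py 428.5 -204 320 1.277;python3 - <<'E'
from h import *
c=cam("top"); cv2.imwrite("pics/top5.png",c["image"][:,:,::-1])
E
```

```text
d [-130.2  -81.7   24.2] r [-0.   -0.02  8.2 ]
6.8 [-0.271  0.306  2.085  0.003  0.752 -0.838] [ 1.6  0.4 -1.4] 0.6033086349931327 [ 3.14097820e+00 -2.26861942e-03  2.13599831e+00]
```

View pics/top5.png

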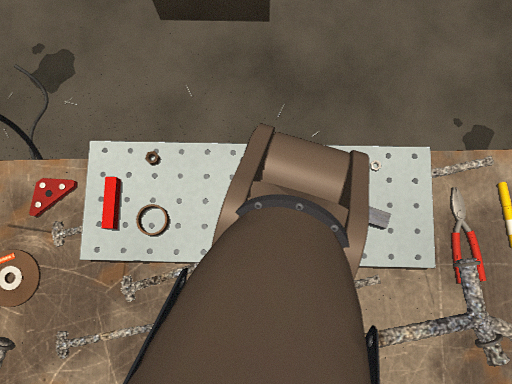

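The guard stands at (111,203), left of the ring and well clear of it. Continuing to the offcut.

Request:
play_rows:
  increments:
    - {"dx":-130,"dy":-82,"dz":24,"rx":0,"ry":0,"rz":8.2}
    - {"dx":-130,"dy":-82,"dz":24,"rx":0,"ry":0,"rz":8.2}
    - {"dx":-130,"dy":-82,"dz":24,"rx":0,"ry":0,"rz":8.2}
    - {"dx":-130,"dy":-82,"dz":24,"rx":0,"ry":0,"rz":8.2}
    - {"dx":-130,"dy":-82,"dz":24,"rx":0,"ry":0,"rz":8.2}
    - {"dx":-130,"dy":-82,"dz":24,"rx":0,"ry":0,"rz":8.2}
    - {"dx":-130,"dy":-82,"dz":50,"rx":0,"ry":0,"rz":8.2}
    - {"dx":-130,"dy":-82,"dz":50,"rx":0,"ry":0,"rz":8.2}

```text
t: 7.52
eef_pos: [426.0, -209.5, 291.2]
tcp_rot: [-3.137, -0.002, 1.258]
ft_force: [-1.4, 1.2, -0.4]
opening: 0.6
```

```bash
python3 g.py 428.5 -204 246 1.277;python3 - <<'E'
from h import *
c=cam("side"); crop(c,200,50,320,210,"pics/side6.png",4)
E
```

```text
d [ 5.9  0.9 45.2] r [-0.04 -0.02 -0.19]
7.5167 [-5.970e-01  4.490e-01  2.039e+00  1.000e-03  6.590e-01 -2.840e-01] [-1.4  1.2 -0.4] 0.5996623587308064 [-3.13695175e+00 -2.26194408e-03  1.25755262e+00]
```

View pics/side6.png

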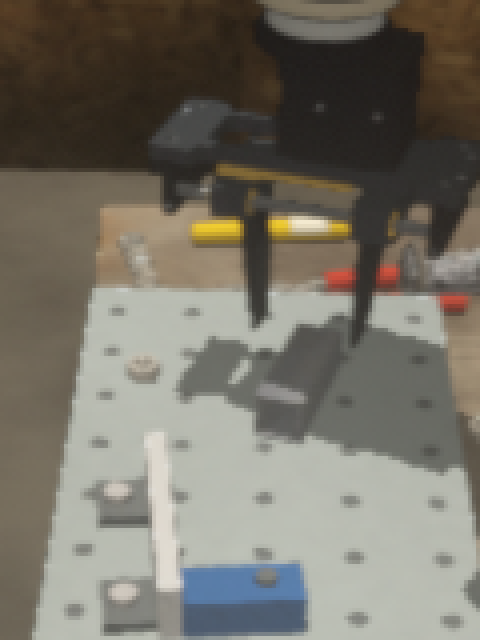

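The fingers (tips at crop (260,320) and (355,340)) are on either side of the offcut. Going down.

Request:
play_rows:
  increments:
    - {"dx":6,"dy":1,"dz":15,"rx":0,"ry":0,"rz":-0.2}
    - {"dx":6,"dy":1,"dz":30,"rx":0,"ry":0,"rz":-0.2}
    - {"dx":6,"dy":1,"dz":43,"rx":0,"ry":0,"rz":-0.2}
    - {"dx":6,"dy":1,"dz":43,"rx":0,"ry":0,"rz":-0.2}

```text
t: 7.9
eef_pos: [428.8, -203.5, 248.3]
tcp_rot: [-3.134, -0.003, 1.291]
ft_force: [0.8, -0.0, -0.2]
opening: 0.598
```

Request:
play_rows:
  increments:
    - {"dx":0,"dy":0,"dz":0,"rx":0,"ry":0,"rz":0}
    - {"dx":0,"dy":0,"dz":0,"rx":0,"ry":0,"rz":0}
    - {"dx":0,"dy":0,"dz":0,"rx":0,"ry":0,"rz":0}
    - {"dx":0,"dy":0,"dz":0,"rx":0,"ry":0,"rz":0}
    - {"dx":0,"dy":0,"dz":0,"rx":0,"ry":0,"rz":0}
    - {"dx":0,"dy":0,"dz":0,"rx":0,"ry":0,"rz":0}
  fingers: 0.2

```text
t: 8.4
eef_pos: [429.0, -203.6, 249.0]
tcp_rot: [-3.136, -0.003, 1.292]
ft_force: [0.6, 0.7, 7.0]
opening: 0.314
```

Request:
play_rows:
  increments:
    - {"dx":0,"dy":0,"dz":-10,"rx":0,"ry":0,"rz":0}
    - {"dx":0,"dy":0,"dz":-25,"rx":0,"ry":0,"rz":0}
    - {"dx":0,"dy":0,"dz":-50,"rx":0,"ry":0,"rz":0}
    - {"dx":0,"dy":0,"dz":-50,"rx":0,"ry":0,"rz":0}

```text
t: 8.73
eef_pos: [429.6, -204.0, 302.1]
tcp_rot: [-3.14, -0.002, 1.292]
ft_force: [0.3, 0.0, -0.8]
opening: 0.314
```

```bash
python3 g.py 428.5 -204 246 1.677;python3 - <<'E'
from h import *
c=cam("side"); crop(c,200,50,320,210,"pics/side7.png",4)
E
```

```text
d [-0.4 -0.9 56.1] r [-0.01 -0.02 -3.68]
8.7333 [-5.830e-01  4.310e-01  2.028e+00  1.000e-03  6.850e-01 -3.050e-01] [ 0.3  0.  -0.8] 0.3140032002126062 [-3.13974244e+00 -1.57459411e-03  1.29202820e+00]
```

View pics/side7.png

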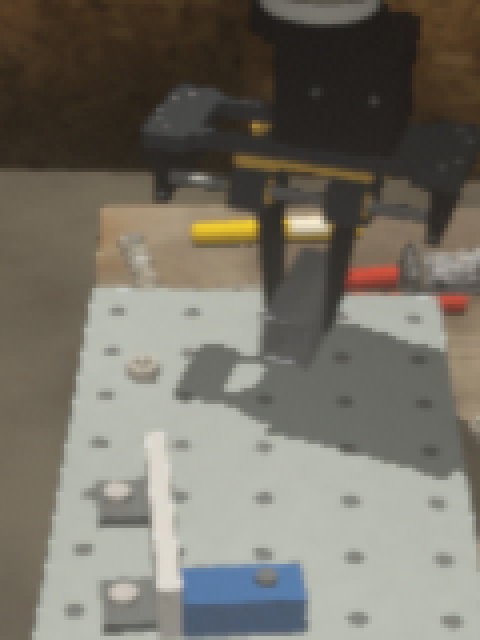

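The tube is held level, with its near end at crop (290,350). Moving it to the jig.

```bash
python3 g.py 462.4 -70.9 290 1.677
```

```text
d [136.9  -4.8  10.8] r [-0.02 -0.02 -3.68]
8.7833 [-5.830e-01  4.330e-01  2.029e+00  2.000e-03  6.820e-01 -3.050e-01] [-1.1  0.7 -1.7] 0.3129339299205356 [-3.13895707e+00 -1.82095990e-03  1.29188933e+00]
```

Request:
play_rows:
  increments:
    - {"dx":137,"dy":-5,"dz":0,"rx":0,"ry":0,"rz":-3.68}
    - {"dx":137,"dy":-5,"dz":0,"rx":0,"ry":0,"rz":-3.68}
    - {"dx":137,"dy":-5,"dz":0,"rx":0,"ry":0,"rz":-3.68}
    - {"dx":137,"dy":-5,"dz":0,"rx":0,"ry":0,"rz":-3.68}
    - {"dx":137,"dy":-5,"dz":0,"rx":0,"ry":0,"rz":-3.68}
    - {"dx":137,"dy":-5,"dz":0,"rx":0,"ry":0,"rz":-3.68}
    - {"dx":137,"dy":-5,"dz":20,"rx":0,"ry":0,"rz":-3.68}
    - {"dx":137,"dy":-5,"dz":20,"rx":0,"ry":0,"rz":-3.68}

```text
t: 9.45
eef_pos: [461.5, -71.6, 278.6]
tcp_rot: [-3.137, -0.004, 1.676]
ft_force: [-1.2, -0.0, -2.9]
opening: 0.308
```

```bash
python3 g.py 462.4 -70.9 250 1.677;python3 - <<'E'
from h import *
c=cam("side"); crop(c,200,80,320,220,"pics/side8.png",4)
E
```

```text
d [ 0.4  1.1 28.6] r [-0.05 -0.04 -0.01]
9.45 [-0.296  0.463  2.067  0.003  0.617 -0.403] [-1.2 -0.  -2.9] 0.30826926411103084 [-3.13664479 -0.00391489  1.67558819]
```

View pics/side8.png

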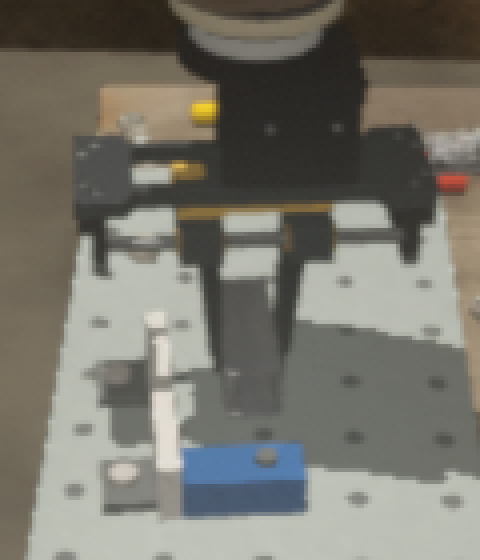

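The tube is parallel to the fence, with a gap between them and its end at crop (250,400) short of the stop. Lower it.

Request:
play_rows:
  increments:
    - {"dx":0,"dy":1,"dz":10,"rx":0,"ry":0,"rz":0}
    - {"dx":0,"dy":1,"dz":20,"rx":0,"ry":0,"rz":0}
    - {"dx":0,"dy":1,"dz":28,"rx":0,"ry":0,"rz":0}
    - {"dx":0,"dy":1,"dz":28,"rx":0,"ry":0,"rz":0}

```text
t: 9.83
eef_pos: [462.3, -71.9, 250.3]
tcp_rot: [-3.135, -0.005, 1.674]
ft_force: [-0.5, 0.6, -2.3]
opening: 0.31
```

Request:
play_rows:
  increments:
    - {"dx":4,"dy":0,"dz":0,"rx":0,"ry":0,"rz":0}
    - {"dx":8,"dy":0,"dz":0,"rx":0,"ry":0,"rz":0}
    - {"dx":10,"dy":0,"dz":0,"rx":0,"ry":0,"rz":0}
    - {"dx":10,"dy":0,"dz":0,"rx":0,"ry":0,"rz":0}

```text
t: 10.17
eef_pos: [461.3, -61.4, 250.7]
tcp_rot: [-3.135, -0.005, 1.675]
ft_force: [0.4, -0.2, -1.4]
opening: 0.313
```

Request:
play_rows:
  increments:
    - {"dx":1,"dy":0,"dz":0,"rx":0,"ry":0,"rz":0}
    - {"dx":2,"dy":0,"dz":0,"rx":0,"ry":0,"rz":0}
    - {"dx":3,"dy":0,"dz":0,"rx":0,"ry":0,"rz":0}
    - {"dx":3,"dy":0,"dz":0,"rx":0,"ry":0,"rz":0}

```text
t: 10.5
eef_pos: [460.9, -58.3, 250.8]
tcp_rot: [-3.135, -0.005, 1.675]
ft_force: [0.1, -0.6, -1.3]
opening: 0.314
```

```bash
python3 g.py 462.4 -50 250 1.677;python3 - <<'E'
from h import *
c=cam("side"); crop(c,220,140,300,220,"pics/side9.png",6)
E
```

```text
d [8.1 2.3 0.8] r [-0.06 -0.04 -0.02]
10.5 [-0.268  0.513  2.093  0.004  0.543 -0.376] [ 0.1 -0.6 -1.3] 0.31355620432255005 [-3.13535514 -0.00452415  1.67520227]
```

View pics/side9.png

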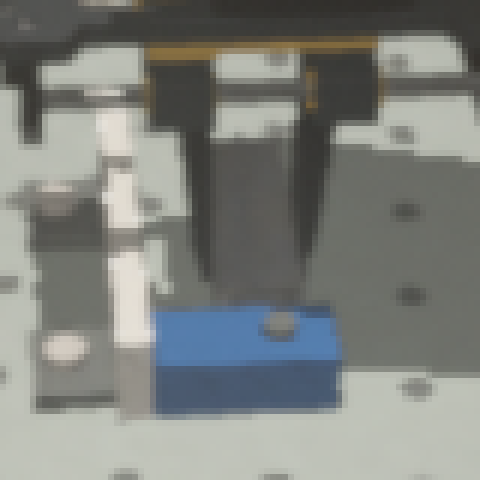

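The tube's end (crop (258,300)) is almost at the stop, and there's clear plate between finger and fence. A few more mm until I feel contact.

Request:
play_rows:
  increments:
    - {"dx":1,"dy":0,"dz":0,"rx":0,"ry":0,"rz":0}
    - {"dx":2,"dy":0,"dz":0,"rx":0,"ry":0,"rz":0}
    - {"dx":2,"dy":0,"dz":0,"rx":0,"ry":0,"rz":0}

```text
t: 10.8
eef_pos: [460.7, -56.3, 250.8]
tcp_rot: [-3.135, -0.005, 1.675]
ft_force: [1.0, 0.1, -1.8]
opening: 0.314
```

Request:
play_rows:
  increments:
    - {"dx":1,"dy":0,"dz":0,"rx":0,"ry":0,"rz":0}
    - {"dx":2,"dy":0,"dz":0,"rx":0,"ry":0,"rz":0}
    - {"dx":2,"dy":0,"dz":0,"rx":0,"ry":0,"rz":0}

```text
t: 11.05
eef_pos: [460.7, -55.1, 251.0]
tcp_rot: [-3.136, -0.002, 1.677]
ft_force: [-3.2, -14.4, -1.4]
opening: 0.315
```

Stop contact, -14 N along y. Back off slightly, set down, release.

Request:
play_rows:
  increments:
    - {"dx":-0.5,"dy":0,"dz":1,"rx":0,"ry":0,"rz":0}
    - {"dx":-0.5,"dy":0,"dz":2,"rx":0,"ry":0,"rz":0}
    - {"dx":-0.5,"dy":0,"dz":3,"rx":0,"ry":0,"rz":0}

```text
t: 11.3
eef_pos: [460.8, -55.8, 248.9]
tcp_rot: [-3.137, -0.002, 1.677]
ft_force: [-9.9, -3.9, 40.9]
opening: 0.317
```

Request:
play_rows:
  increments:
    - {"dx":0,"dy":0,"dz":-0.7,"rx":0,"ry":0,"rz":0}
    - {"dx":0,"dy":0,"dz":-0.7,"rx":0,"ry":0,"rz":0}

```text
t: 11.47
eef_pos: [460.7, -55.7, 249.9]
tcp_rot: [-3.137, -0.002, 1.677]
ft_force: [-0.1, 0.2, -2.1]
opening: 0.313
```

Request:
play_rows:
  increments:
    - {"dx":0,"dy":0,"dz":0,"rx":0,"ry":0,"rz":0}
    - {"dx":0,"dy":0,"dz":0,"rx":0,"ry":0,"rz":0}
    - {"dx":0,"dy":0,"dz":0,"rx":0,"ry":0,"rz":0}
    - {"dx":0,"dy":0,"dz":0,"rx":0,"ry":0,"rz":0}
    - {"dx":0,"dy":0,"dz":-10,"rx":0,"ry":0,"rz":0}
    - {"dx":0,"dy":0,"dz":-30,"rx":0,"ry":0,"rz":0}
    - {"dx":0,"dy":0,"dz":-60,"rx":0,"ry":0,"rz":0}
    - {"dx":0,"dy":0,"dz":-60,"rx":0,"ry":0,"rz":0}
  fingers: 0.43

```text
t: 12.13
eef_pos: [461.6, -55.8, 313.5]
tcp_rot: [3.141, -0.0, 1.677]
ft_force: [0.2, -0.1, 0.8]
opening: 0.429
```

```bash
python3 g.py 462.4 -50 250 1.677;python3 - <<'E'
from h import *
c=cam("side"); crop(c,220,100,300,220,"pics/side10.png",5)
E
```

```text
d [ 5.7  1.4 63.5] r [ 0.01 -0.   -0.  ]
12.1333 [-0.263  0.4    2.042  0.     0.7   -0.369] [ 0.2 -0.1  0.8] 0.4290847424587425 [ 3.14104855e+00 -3.33152905e-06  1.67681412e+00]
```

View pics/side10.png

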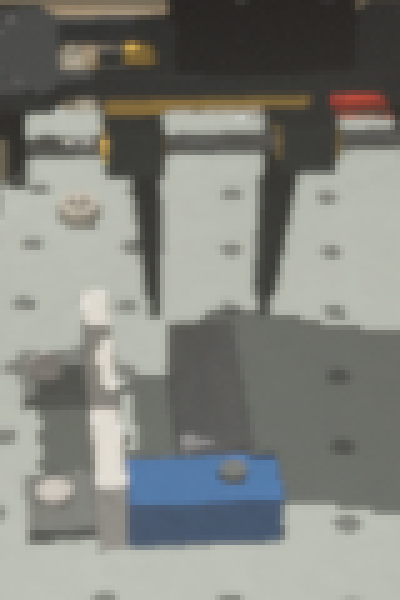

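The tube stands parallel to the fence with a gap, its end at the stop. Next I'll fit the planar arm geometry from the recorded states to see which tool tilts are reachable.

```bash
python3 - <<'E'
import numpy as np
D=[([1.172406,.491579,1.559478,1.091682],[180.354,598.374,404.14]),([.599,.28,2.021,.84],[325.8,302.2,372.7]),([-.126,.395,2.015,.731],[472.8,6.8,321.9]),([-.244,.503,1.972,.67],[503.8,-57.2,279.6]),([-.244,.42,1.92,.8],[505.8,-57.8,334.1]),([.42,.432,1.872,.839],[449.9,272.8,340.6]),([.457,.54,1.965,.644],[429.6,284.4,262.1]),([.457,.407,1.887,.841],[430.8,285.3,349.4]),([-.597,.449,2.039,.659],[426,-209.5,291.2]),([-.268,.513,2.093,.543],[460.9,-58.3,250.8]),([-.263,.4,2.042,.7],[461.6,-55.8,313.5])]
A=[];b=[]
for (q1,q2,q3,q5),(x,y,z) in D:
    r=x*np.cos(q1)+y*np.sin(q1); l=-x*np.sin(q1)+y*np.cos(q1)
    s=q2+q3; print(round(r),round(l,1))
    A.append([np.sin(q2),np.sin(s),np.cos(s),1,0]);b.append(r)
    A.append([np.cos(q2),np.cos(s),-np.sin(s),0,1]);b.append(z)
x,res,rk,sv=np.linalg.lstsq(np.array(A),np.array(b),rcond=None); print(x,res,sv, np.abs(np.array(A)@x-b).max())
E
```

```text
621 65.9
439 65.9
468 66.2
503 66.2
505 66.1
522 65.6
511 65.7
512 65.9
470 66.2
460 65.8
460 66.1
[5.85464280e+02 4.11708871e+02 4.39915275e+01 5.79341094e-01
 1.17319581e+02] [1.00349622] [5.73060258 4.6786768  0.36607713 0.3316375  0.16180725] 0.6026995185728765
```

Tilting forward would run joint 5 out of range. Instead I'll lean the tool the other way, tip towards the robot at 30°, so the fingers' flat +x faces (normal 30° below horizontal) bear on the tube's upper edge. With the jaws spread along the tube, that also keeps it square.

```bash
cat > p.py <<'E'
from g import *
Y=.107; O=np.array([499.4,-49.8,50]); J=Ro.from_euler('z',Y)
def pose(ex,ey,ez,tilt=-30):
    R=down(Y)*Ro.from_euler('y',tilt,degrees=True); M=R.as_matrix()
    E=O+J.apply([ex,ey,ez]); return E-10*M[:,0]-175*M[:,2],R
if __name__=="__main__":
    a=[float(x) for x in sys.argv[1:]]; p,R=pose(*a); print("target",p.round(1)); go(p,R)
    s=env.state(); print(s["t"],s["joints"].round(3),"f",s["ft_force"].round(1),"fjig",J.inv().apply(s["ft_force"]).round(1))
E
python3 p.py -85 -5 110
```

```text
target [493.8 -55.4 316.6]
d [-3.1 32.4 -4.8] r [ 3.91 -3.92 14.62]
12.1833 [-0.263  0.402  2.044  0.     0.696 -0.369] f [-0.7 -0.2 -0.3] fjig [-0.7 -0.1 -0.3]
```

Request:
play_rows:
  increments:
    - {"dx":-3,"dy":32,"dz":-40,"rx":0,"ry":0,"rz":15}
    - {"dx":-3,"dy":32,"dz":-40,"rx":0,"ry":0,"rz":15}
    - {"dx":-3,"dy":32,"dz":-40,"rx":0,"ry":0,"rz":15}
    - {"dx":-3,"dy":32,"dz":-40,"rx":0,"ry":0,"rz":15}
    - {"dx":-3,"dy":32,"dz":-40,"rx":0,"ry":0,"rz":15}
    - {"dx":-3,"dy":32,"dz":-40,"rx":0,"ry":0,"rz":15}
    - {"dx":-3,"dy":32,"dz":-40,"rx":0,"ry":0,"rz":15}
    - {"dx":-3,"dy":32,"dz":-40,"rx":0,"ry":0,"rz":15}
  fingers: 0.5

```text
t: 12.85
eef_pos: [493.3, -55.4, 350.7]
tcp_rot: [-3.138, 0.001, 0.67]
ft_force: [-0.8, 1.1, 0.0]
opening: 0.504
```

```bash
python3 p.py -85 -5 120
```

```text
target [493.8 -55.4 326.6]
d [ 0.4  0.4 24.1] r [ 1.38 -4.85  5.26]
12.85 [-2.450e-01  3.810e-01  1.931e+00  1.000e-03  8.340e-01  6.540e-01] f [-0.8  1.1  0. ] fjig [-0.7  1.2  0. ]
```

Request:
play_rows:
  increments:
    - {"dx":0,"dy":0,"dz":0,"rx":1.38,"ry":-4.85,"rz":5.26}
    - {"dx":0,"dy":0,"dz":0,"rx":1.38,"ry":-4.85,"rz":5.26}
    - {"dx":0,"dy":0,"dz":0,"rx":1.38,"ry":-4.85,"rz":5.26}
    - {"dx":0,"dy":0,"dz":0,"rx":1.38,"ry":-4.85,"rz":5.26}
    - {"dx":0,"dy":0,"dz":0,"rx":1.38,"ry":-4.85,"rz":5.26}
    - {"dx":0,"dy":0,"dz":0,"rx":1.38,"ry":-4.85,"rz":5.26}
    - {"dx":0,"dy":0,"dz":20,"rx":1.38,"ry":-4.85,"rz":5.26}
    - {"dx":0,"dy":0,"dz":20,"rx":1.38,"ry":-4.85,"rz":5.26}

```text
t: 13.52
eef_pos: [493.0, -55.2, 327.5]
tcp_rot: [-3.14, 0.529, 0.107]
ft_force: [0.4, 0.5, -0.8]
opening: 0.501
```

```bash
python3 p.py -80 -5 30;python3 - <<'E'
from h import *
c=cam("side"); crop(c,180,70,320,220,"pics/side11.png",4)
c=cam("top"); crop(c,180,120,380,260,"pics/top11.png",4)
E
```

```text
target [498.8 -54.9 236.6]
d [50.9  0.4 75.6] r [-0.01  0.05  0.  ]
13.5167 [-0.218  0.478  1.871 -0.167  1.301  1.332] f [ 0.4  0.5 -0.8] fjig [ 0.5  0.4 -0.8]
```

View pics/side11.png

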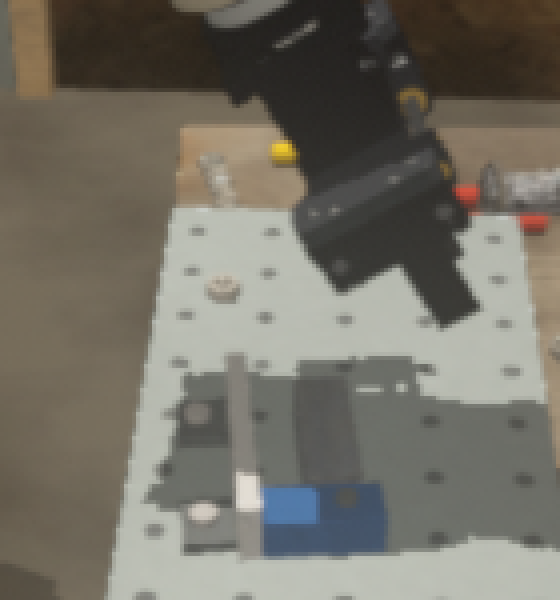

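The pose is as intended: fingers tilted 30° at crop (445,325), above and on the robot side of the tube (325,430). Going down behind it.

Request:
play_rows:
  increments:
    - {"dx":14,"dy":0,"dz":25,"rx":0,"ry":0,"rz":0}
    - {"dx":28,"dy":0,"dz":50,"rx":0,"ry":0,"rz":0}
    - {"dx":43,"dy":0,"dz":72,"rx":0,"ry":0,"rz":0}
    - {"dx":49,"dy":0,"dz":76,"rx":0,"ry":0,"rz":0}
    - {"dx":49,"dy":0,"dz":76,"rx":0,"ry":0,"rz":0}

```text
t: 14.03
eef_pos: [498.0, -54.8, 238.7]
tcp_rot: [-3.139, 0.527, 0.11]
ft_force: [0.3, -0.8, 0.8]
opening: 0.502
```

```bash
python3 p.py -56 -5 30;python3 - <<'E'
from h import *
c=cam("side"); crop(c,180,70,320,220,"pics/side12.png",4)
E
```

```text
target [522.6 -52.3 236.6]
d [ 22.5   0.2 -10.6] r [-0.01  0.03  0.03]
14.0333 [-0.215  0.622  1.923 -0.178  1.107  1.367] f [ 0.3 -0.8  0.8] fjig [ 0.2 -0.8  0.8]
```

View pics/side12.png

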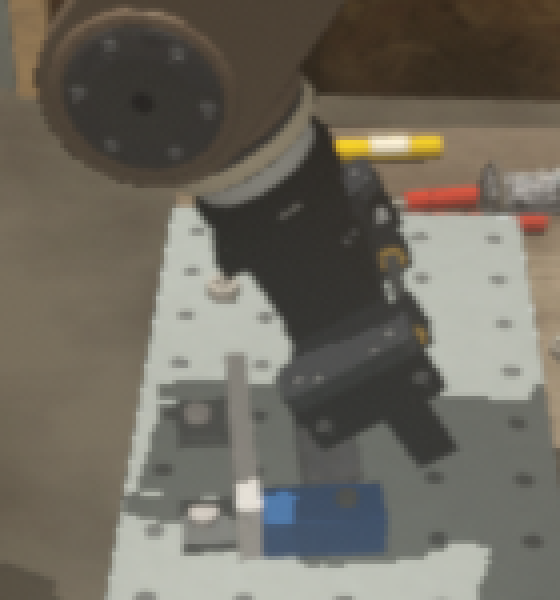

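The fingertips (crop (425,460)) are behind the tube and the body is clear above tube and fence. Advance horizontally to contact.

Request:
play_rows:
  increments:
    - {"dx":8,"dy":0,"dz":-4,"rx":0,"ry":0,"rz":0}
    - {"dx":15,"dy":0,"dz":-7,"rx":0,"ry":0,"rz":0}
    - {"dx":22,"dy":0,"dz":-11,"rx":0,"ry":0,"rz":0}
    - {"dx":22,"dy":0,"dz":-11,"rx":0,"ry":0,"rz":0}

```text
t: 14.42
eef_pos: [524.0, -52.0, 239.2]
tcp_rot: [-3.141, 0.523, 0.11]
ft_force: [0.1, -0.5, -1.0]
opening: 0.504
```

```bash
python3 p.py -45 -5 30
```

```text
target [533.6 -51.2 236.6]
d [ 9.7  0.2 -2.5] r [ 0.01 -0.01  0.02]
14.4167 [-0.201  0.644  1.859 -0.168  1.146  1.369] f [ 0.1 -0.5 -1. ] fjig [ 0.  -0.5 -1. ]
```

Request:
play_rows:
  increments:
    - {"dx":3,"dy":0,"dz":-1,"rx":0,"ry":0,"rz":0}
    - {"dx":6,"dy":0,"dz":-2,"rx":0,"ry":0,"rz":0}
    - {"dx":9,"dy":0,"dz":-3,"rx":0,"ry":0,"rz":0}
    - {"dx":9,"dy":0,"dz":-3,"rx":0,"ry":0,"rz":0}

```text
t: 14.75
eef_pos: [532.7, -51.0, 237.9]
tcp_rot: [-3.141, 0.528, 0.11]
ft_force: [-6.1, -1.1, 14.4]
opening: 0.5
```

```bash
python3 p.py -30 -5 30;python3 - <<'E'
from h import *
c=cam("side"); crop(c,200,130,300,220,"pics/side13.png",6)
E
```

```text
target [548.5 -49.6 236.6]
d [14.4  0.3 -6.8] r [0.01 0.04 0.03]
14.75 [-0.196  0.655  1.837 -0.165  1.162  1.371] f [-6.1 -1.1 14.4] fjig [-6.2 -0.5 14.4]
```

View pics/side13.png

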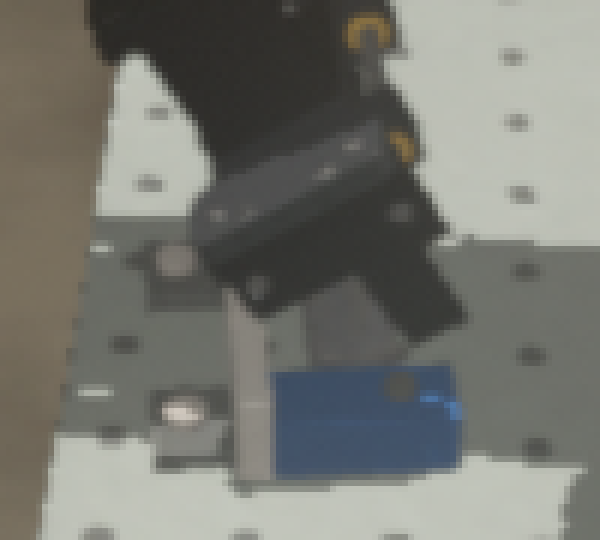

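Contact is with the tube only (the body corner works out about 37 mm above the fence). Keep sliding it horizontally.

Request:
play_rows:
  increments:
    - {"dx":2.6,"dy":0,"dz":-1.5,"rx":0,"ry":0,"rz":0}
    - {"dx":5.2,"dy":0,"dz":-3,"rx":0,"ry":0,"rz":0}
    - {"dx":7,"dy":0,"dz":-4.3,"rx":0,"ry":0,"rz":0}
    - {"dx":7,"dy":0,"dz":-4.3,"rx":0,"ry":0,"rz":0}

```text
t: 15.13
eef_pos: [541.1, -50.0, 238.3]
tcp_rot: [-3.141, 0.527, 0.11]
ft_force: [-1.9, 0.1, 3.9]
opening: 0.505
```

```bash
python3 p.py -30 -5 30;python3 - <<'E'
from h import *
c=cam("side"); crop(c,200,130,300,220,"pics/side14.png",6)
c=cam("top"); crop(c,200,130,380,250,"pics/top14.png",4)
E
```

```text
target [548.5 -49.6 236.6]
d [ 7.3  0.4 -2.3] r [0.01 0.03 0.03]
15.1333 [-0.191  0.663  1.816 -0.162  1.175  1.371] f [-1.9  0.1  3.9] fjig [-1.9  0.3  3.9]
```

View pics/side14.png

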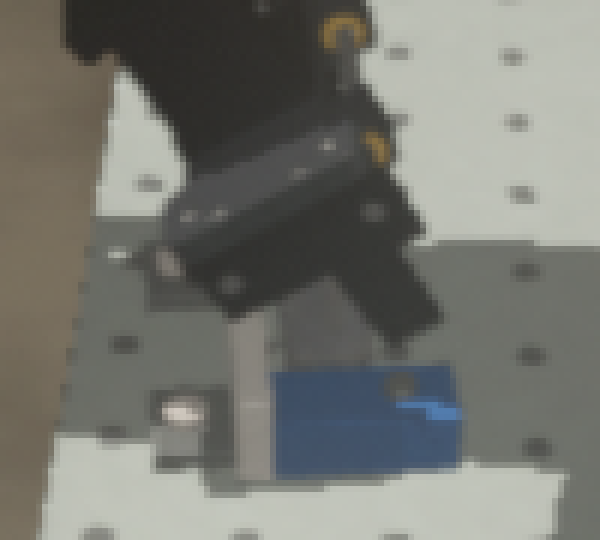

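View pics/top14.png

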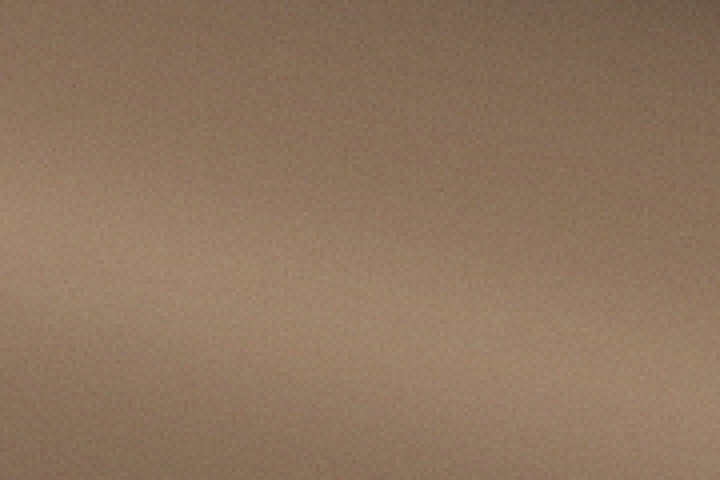

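The tube is sliding along: its left edge is now at crop x≈277, near the fence at x≈268. Continue.

Request:
play_rows:
  increments:
    - {"dx":1.7,"dy":0,"dz":-1,"rx":0,"ry":0,"rz":0}
    - {"dx":3.5,"dy":0,"dz":-2,"rx":0,"ry":0,"rz":0}
    - {"dx":5.2,"dy":0,"dz":-3,"rx":0,"ry":0,"rz":0}
    - {"dx":5.2,"dy":0,"dz":-3,"rx":0,"ry":0,"rz":0}

```text
t: 15.57
eef_pos: [547.2, -49.4, 238.1]
tcp_rot: [-3.141, 0.526, 0.11]
ft_force: [-1.5, 0.7, 4.0]
opening: 0.5
```

Request:
play_rows:
  increments:
    - {"dx":1,"dy":0,"dz":-0.5,"rx":0,"ry":0,"rz":0}
    - {"dx":2,"dy":0,"dz":-1,"rx":0,"ry":0,"rz":0}
    - {"dx":2,"dy":0,"dz":-1,"rx":0,"ry":0,"rz":0}

```text
t: 15.82
eef_pos: [549.4, -49.1, 238.0]
tcp_rot: [-3.141, 0.527, 0.11]
ft_force: [-3.3, -0.5, 6.4]
opening: 0.499
```

Request:
play_rows:
  increments:
    - {"dx":1,"dy":0,"dz":-0.6,"rx":0,"ry":0,"rz":0}
    - {"dx":2,"dy":0,"dz":-1.2,"rx":0,"ry":0,"rz":0}
    - {"dx":2,"dy":0,"dz":-1.2,"rx":0,"ry":0,"rz":0}

```text
t: 16.07
eef_pos: [550.6, -49.0, 237.6]
tcp_rot: [-3.14, 0.533, 0.111]
ft_force: [-12.2, -2.8, 5.9]
opening: 0.501
```

```bash
python3 p.py -30 -5 30;python3 - <<'E'
from h import *
c=cam("side"); crop(c,200,130,300,220,"pics/side15.png",6)
E
```

```text
target [548.5 -49.6 236.6]
d [-1.4  0.4  2. ] r [0.   0.09 0.03]
16.0667 [-0.186  0.674  1.791 -0.159  1.195  1.372] f [-12.2  -2.8   5.9] fjig [-12.4  -1.5   5.9]
```

View pics/side15.png

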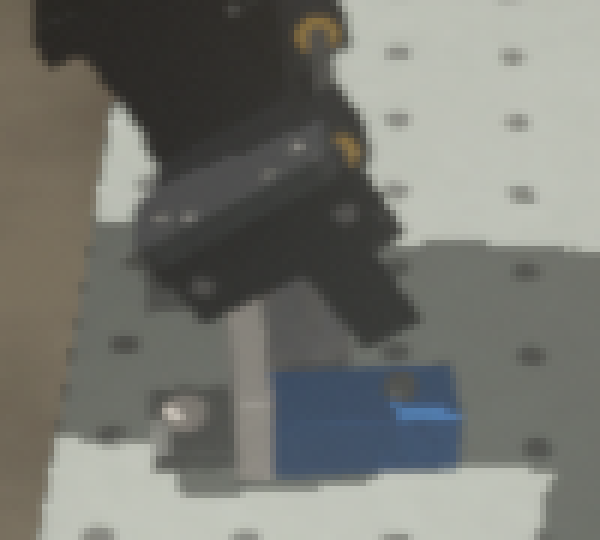

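Fence contact: 12 N forward, 6 N down, and the tube (crop (310,330)) is flush on the fence at x≈268. Now a push with more weight downward.

Request:
play_rows:
  increments:
    - {"dx":0.8,"dy":0,"dz":0.3,"rx":0,"ry":0,"rz":0}
    - {"dx":1.6,"dy":0,"dz":0.6,"rx":0,"ry":0,"rz":0}
    - {"dx":1.6,"dy":0,"dz":0.6,"rx":0,"ry":0,"rz":0}
    - {"dx":1.6,"dy":0,"dz":0.6,"rx":0,"ry":0,"rz":0}

```text
t: 16.45
eef_pos: [550.9, -48.9, 236.7]
tcp_rot: [-3.14, 0.536, 0.111]
ft_force: [-9.3, -2.6, 13.6]
opening: 0.502
```

```bash
python3 p.py -30 -5 30;python3 - <<'E'
from h import *
from p import O,J
c=cam("side"); crop(c,230,165,280,215,"pics/side16.png",12)
f=lambda l:[((q-[230,165])*12+6).round().tolist() for q in proj(c,[O+J.apply(x) for x in l])]
print("tube end top edge if at stop",f([(-30,40,30),(0,40,30)]),"3.5 off",f([(-30,36.5,30),(0,36.5,30)]),"stop top edge",f([(-65,40,25),(0,40,25)]),"stop near",f([(-65,70,25),(0,70,25)]))
E
```

```text
target [548.5 -49.6 236.6]
d [-2.   0.3  1.4] r [0.   0.12 0.03]
16.45 [-0.186  0.676  1.79  -0.159  1.198  1.372] f [-9.3 -2.6 13.6] fjig [-9.5 -1.5 13.6]
tube end top edge if at stop [[351.0, 280.0], [179.0, 287.0]] 3.5 off [[349.0, 268.0], [178.0, 274.0]] stop top edge [[548.0, 295.0], [179.0, 309.0]] stop near [[569.0, 404.0], [190.0, 420.0]]
```

View pics/side16.png

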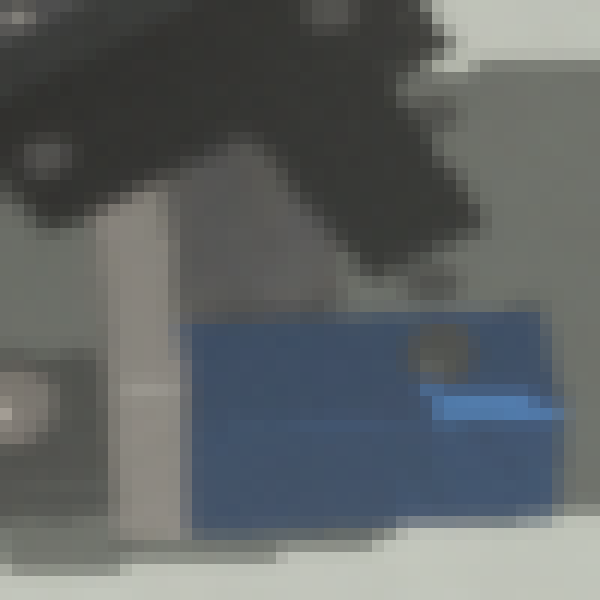

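Allowing for a ~15 px offset against the calibration, the tube's top end edge (row ≈297) lies where the stop contact predicts (298). Horizontal push should be higher to be safe on the fence (friction), so I'll aim for about 15 N forward and 13 N down.

Request:
play_rows:
  increments:
    - {"dx":1.2,"dy":0,"dz":0,"rx":0,"ry":0,"rz":0}
    - {"dx":2.2,"dy":0,"dz":0,"rx":0,"ry":0,"rz":0}
    - {"dx":2.2,"dy":0,"dz":0,"rx":0,"ry":0,"rz":0}
    - {"dx":2.2,"dy":0,"dz":0,"rx":0,"ry":0,"rz":0}
    - {"dx":2.2,"dy":0,"dz":0,"rx":0,"ry":0,"rz":0}

```text
t: 16.92
eef_pos: [551.7, -48.9, 236.3]
tcp_rot: [-3.14, 0.541, 0.111]
ft_force: [-10.8, -1.9, 16.3]
opening: 0.501
```

```bash
python3 p.py -30 -5 30
```

```text
target [548.5 -49.6 236.6]
d [-3.   0.3  1.4] r [0.   0.17 0.03]
16.9167 [-0.186  0.678  1.787 -0.16   1.203  1.373] f [-10.8  -1.9  16.3] fjig [-11.   -0.8  16.3]
```

Request:
play_rows:
  increments:
    - {"dx":0.8,"dy":0,"dz":-0.6,"rx":0,"ry":0.03,"rz":0}
    - {"dx":1.5,"dy":0,"dz":-1.2,"rx":0,"ry":0.06,"rz":0}
    - {"dx":1.5,"dy":0,"dz":-1.2,"rx":0,"ry":0.06,"rz":0}
    - {"dx":1.5,"dy":0,"dz":-1.2,"rx":0,"ry":0.06,"rz":0}

```text
t: 17.25
eef_pos: [552.1, -48.8, 236.4]
tcp_rot: [-3.139, 0.542, 0.111]
ft_force: [-14.5, -4.0, 9.7]
opening: 0.5
```

```bash
python3 p.py -30 -5 30
```

```text
target [548.5 -49.6 236.6]
d [-3.2  0.3  1.7] r [-0.    0.18  0.03]
17.25 [-0.185  0.678  1.786 -0.16   1.205  1.372] f [-14.5  -4.    9.7] fjig [-14.8  -2.4   9.7]
```

Request:
play_rows:
  increments:
    - {"dx":1.0,"dy":0,"dz":-0.4,"rx":0,"ry":0.03,"rz":0}
    - {"dx":1.9,"dy":0,"dz":-0.9,"rx":0,"ry":0.06,"rz":0}
    - {"dx":1.9,"dy":0,"dz":-0.9,"rx":0,"ry":0.06,"rz":0}
    - {"dx":1.9,"dy":0,"dz":-0.9,"rx":0,"ry":0.06,"rz":0}
    - {"dx":1.9,"dy":0,"dz":-0.9,"rx":0,"ry":0.06,"rz":0}
    - {"dx":1.9,"dy":0,"dz":-0.9,"rx":0,"ry":0.06,"rz":0}

```text
t: 17.75
eef_pos: [552.4, -48.9, 236.2]
tcp_rot: [-3.139, 0.544, 0.112]
ft_force: [-15.7, -5.1, 12.9]
opening: 0.505
```

```bash
python3 - <<'E'
from h import *
from p import J
for i in range(8):
    c=cam("side"); s=env.state(); print(s["t"],s["eef_pos"].round(2),J.inv().apply(s["ft_force"]).round(1),s["tcp_rot"].round(3))
cv2.imwrite("pics/side17.png",c["image"][:,:,::-1]); crop(c,230,155,280,205,"pics/side17c.png",12)
E
```

```text
17.8 [552.38 -48.89 236.19] [-16.6  -2.3  12.2] [-3.139  0.544  0.112]
17.85 [552.37 -48.87 236.18] [-17.3  -3.   12.8] [-3.139  0.544  0.112]
17.9 [552.37 -48.86 236.19] [-16.6  -3.   12.5] [-3.139  0.544  0.112]
17.95 [552.37 -48.89 236.17] [-17.3  -3.3  12. ] [-3.139  0.544  0.112]
18.0 [552.37 -48.88 236.18] [-17.   -2.2  13. ] [-3.139  0.544  0.112]
18.05 [552.37 -48.86 236.19] [-17.1  -2.4  13. ] [-3.139  0.544  0.112]
18.1 [552.37 -48.89 236.17] [-16.2  -2.6  13. ] [-3.139  0.544  0.112]
18.15 [552.37 -48.87 236.16] [-15.7  -2.5  12.4] [-3.139  0.544  0.112]
```

View pics/side17c.png

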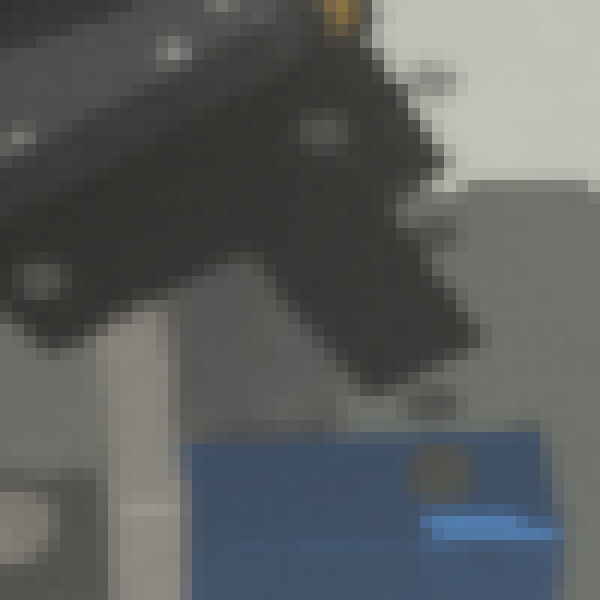

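View pics/side17.png

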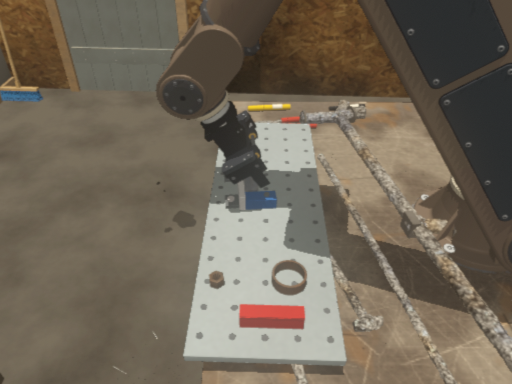

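The push is steady at about 17 N into the fence and 12.5 N down. The tube is flush on the fence (crop column ≈180) with its end at the stop, and the guard, ring and nut are in place. Handing in.

```bash
python3 - <<'E'
from cell import env
print(env.job_done()); s=env.state(); print(s["t"],s["eef_pos"],s["ft_force"])
E
```

```text
the job is handed in; nothing more can be done
None
the job is handed in; nothing more can be done
```

The job is done and handed in at about 18 s of the 72 s allowed. The hand-in reports no verdict, so the result rests on my own checks.

**What I did**
- **Guard:** I lifted it off the fence and stood it on the free left end of the plate. It was let go there, more than 200 mm from the jig.
- **Offcut:** I gripped it across its width and slid it along until it met the stop (14 N felt). I then backed off about 0.5 mm and set it down parallel to the fence.
- **Pressing:** I pushed it onto the fence with the fingers spread along the tube and the tool tilted 30°. I held it there through the hand-in.

**Last checks**
- **Force:** For the last 0.4 s the push was steady at about 17 N into the fence and 12.5 N down. Even with friction at its worst, that leaves about 8 N on the fence and 4.4 N on the plate. The plate figure is only just over the 4 N needed.
- **Seating:** In the side picture the tube is flush with the fence, and its end is at the stop to about 1 mm.
- **Other parts:** The guard is standing where I put it, and the ring and brown nut have not moved. The arm hid the bright nut in the last picture; it had not moved the last time I saw it.

**What went less well**
- The side camera's predictions for the stop were about 1 pixel off, so I judged the tube's end relative to the stop in the picture.
- The arm hid the jig from the top camera during pressing, so the seating was seen from the side only.
- The wrist force briefly read 41 N as I set the tube down. That was the held tube meeting the plate, not the arm or gripper body.
- My first two move calls were refused because rows need all six values. Nothing moved.

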